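# Pin back the belt tensioner of a bench grinder

### The arm

A 7-joint arm with a two-finger parallel gripper is mounted at the origin on the work surface. World frame = base frame: x ahead of the robot, y to its left, z up, the work surface at z = 0. Lengths are in m, angles in rad, forces in N, time in s.
With the tool pointing down it reaches from about 0.425 to 0.875 m from the base axis. Payload 4.7 kg.
Tool frame: the origin (TCP) lies at the very end of the fingers, on their centre line; the grasp point (between the pads) lies 19 mm behind it; z points along the fingers, y is the line along which they close (so a half turn about z gives the same grasp; the last joint's range is limited). The gripper opens to 85 mm and grips with 20 to 120 N. Pads are 22 mm wide; open, the fingers measure 114 mm over their backs; the gripper's body (76 mm by 85 mm) begins 54 mm behind the grasp point. The pads swing forward as they close: fully open they stand 13 mm farther back than shut.
Start: joints at [1.135, 0.321, -0.07, 1.45, 0.023, 1.371, -0.057], TCP at [0.283, -0.585, 0.231] pointing down, gripper open.
Joint ranges: [-2.86, 2.86], [-0.3, 2.09], [-1.38, 1.24], [0.06, 2.45], [-1.56, 4.7], [0.09, 2.05], [-2.69, 2.69]. Speed limits (rad/s): [2.57, 2.57, 3.14, 3.14, 3.14, 3.14, 3.14].

### API

Orientations are given as a rotation vector (axis times angle).
In Python, from cell import robot, viewer, sign_off gives the robot as it stands. The module is installed in compiled form; this text tells all that it offers.
- The arm moves only by the tool step_arm, never from a script. Its argument "plan" is a list of rows, each an object with "twist": the turn, a rotation vector about the tool's x, y, z scaled (see below), a list of three; "dp": the shift along the tool's x, y, z scaled (see below), a list of three; "gripper": the gripper's target within -1 to 1 (shut at 1, half-way at 0, fully open at -1). In form: [{"twist": [rx, ry, rz], "dp": [x, y, z], "gripper": gripper}, ...]. A call has 1 to 12 rows; each row is the pose to reach, as a shift and turn from the pose commanded when the call began, along the tool's axes at that moment; what a row does not reach only later rows make up. The controller multiplies each number of a shift by 0.1 m and each number of a turn by 60 degrees. A row lasts 1/8 s, in which the tool goes at most 62.5 mm and 10.7 degrees, less where a joint would pass 70% of its speed; a pose out of reach is approached as far as the arm can. A call with a number of a shift or a turn outside -1 to 1 is refused whole. A call with a gripper value outside its range is refused whole. The fingers move at their own pace and stop on an object; the grip force is fixed at half the most. Time passes only in rows, so rows that repeat a pose let the fingers close. It gives the time, the measured TCP pose, the force, the opening and the grip force at its end, in the units of the state.
- robot.sense(): the state, without advancing time (a new reading comes with each control period).
- viewer.capture(name): name is "scene" or "top"; returns (picture, depth): 480x640x3 uint8, blue, green, red; 480x640 float32, m along the optical axis (not along the pixel's ray), 0 where there is no reading.
- viewer.camera_params(name): a dict with "camera_matrix" (3x3 intrinsics, pixels), "rvec" (rotation vector, rad) and "tvec" (3), from world to camera coordinates, as OpenCV has them. Camera axes: x right, y down, z forward; pixel columns grow to the right and rows downward; lengths in m; the calibration is good to about 2 mm. A picture is of the moment at which its call begins. camera_params takes no time and is no camera call.
- sign_off(): hands the job in; it is judged then, once.
The state is a dict: "time": time; "q": joint angles; "qd": joint speeds; "tau": joint torques, N m; "ee_pos": TCP position; "tcp_rot": TCP orientation; "contact_force": force on the tool from outside, world axes, zero at the start; "ft_torque": the same for the moment, N m; "width": opening from 0.0 (shut) to 1.0 (fully open); "grasp_force": force on a finger pad.
Only numpy, scipy, OpenCV 4.12 (cv2) and the standard library are available. Lean on these libraries where they do the work, as an engineer would, in place of code of your own. Each camera call takes 0.05 s, during which the arm holds its last target. There are 200 camera calls.

### The job

The bench belt grinder is waiting for a new belt: lock its sprung tensioner back. Take the steel locking pin out of the wooden tool block, use it to swing the tensioner's arm back against its spring past the lock hole in the sloping deck, then push the pin fully home in that hole so that the arm stays held back behind it, and let go. Leave the other tools in the block and do not knock the things on the bench about.

Things in the scene. Friction and masses are not known exactly. Their poses are not given: they have to be found in the camera images.
- pin: the locking pin, plain steel, about 0.15 kg, 105 mm long: round shank 16 mm diameter, 65 mm long, 5 mm chamfer at the foot, then a plain cylindrical head 30 mm diameter, 40 mm tall. Origin at the centre of the foot, z towards the head. Stands upright in one of the block's three holes (which one varies), foot 15 mm, head 80 to 120 mm above the bench.
- pin_head (a point): point on the pin's axis at half the height of its head, 85 mm from the foot
- block: wooden tool block, 70 x 200 x 50 mm, heavy and fixed, origin at the centre of its underside; three holes of 18 mm diameter and 35 mm depth in a row along its y, at y = -60, 0 and +60 mm, holding the locking pin and two other tools; z up
- deck: grey sloping deck of the grinder, fixed, 240 (x) x 300 (y) mm, tilted 30 degrees. Origin: centre of its top surface, 125 mm above the bench; z outward, square to the surface; x up the slope; y level. On it: two aluminium belt drums (60 mm diameter, 55 mm tall) at x = 70, y = +/-110 mm; stop post (12 mm diameter, 26 mm tall) at x = -15, y = 42 mm. Position and yaw vary.
- lock_hole (a point): centre of the mouth of the lock hole, the only hole in the deck, at x = -65, y = -6 mm of the deck: round, 19 mm diameter, 28 mm deep, 2 mm chamfer, square to the deck surface
- hole_floor (a point): centre of the lock hole's floor, 28 mm below its mouth; with the pin fully home its foot is here and its shoulder (underside of the head) stands 37 mm above the deck
- tensioner (a joint): angle of the sprung tensioner about its pivot, square to the deck at deck x = 45, y = 0 mm. 0 = rest, arm pointing down the slope and 0.40 rad towards deck +y; growing values swing the arm's end towards -y; end stop 0.78. Held by the pin in the lock hole: about 0.6, pin on the arm's +y side. The spring returns it to 0: 2.5 N at 110 mm from the pivot at rest, 5 N at 0.6.
- tensioner_mark (a point): point on the middle of the upper face of the tensioner's arm, 110 mm from the pivot, as far out as the lock hole. The arm is a straight steel bar, 18 mm wide, 14 to 34 mm above the deck, reaching 150 mm from the pivot. At the pivot is a steel disc of 100 mm diameter with a black roller (60 mm diameter, top 51 mm above the deck) on its upslope side.
- punch: another tool in the block, to be left: a 16 mm steel rod, 132 mm long, with a small 22 mm dark head; origin at its foot
- scriber: another tool in the block, to be left: a 16 mm steel rod with a 48 mm dark wooden ball on top, 92 mm long; origin at its foot
- jar: amber glass jar, 68 mm diameter, 75 mm tall, between block and grinder on the robot's side; origin at its underside; a bystander
- casting: aluminium flanged casting, 80 mm diameter, 50 mm tall, standing between block and grinder on the far side; origin at its underside; a bystander
- oil_bottle: grey plastic bottle, 56 mm diameter, 150 mm tall, on the far side; origin at its underside; a bystander
- cup: blue metal cup, 74 mm diameter, 95 mm tall, on the far side; origin at its underside; a bystander
Not all that is in view belongs to the job. There is more than one size of the block; the one meant has the size given above.

How it is judged:
By the outcome, as a careful person would: the job done as asked, in the order asked, and still so for the second after the job is handed in, with the robot touching nothing.
It also fails if it takes over 61 s, if anything falls off the work surface, if the arm or the gripper's body presses on something with over 40 N, if the wrist force passes 120 N, or if a joint passes its speed limit or range.

## Working session

There is one attempt and no reset: what is moved stays moved. The work goes in short steps, Python scripts to look and compute and a tool call to move; the robot and the scene stay as the last step left them, time stands still between calls to the robot, and variables do not carry over. Pictures are saved under pics/ and viewed, at most 10 in all, crops included, and the job is handed in when it is done.

Besides the shell and the picture viewer there is one more tool, called after "Call:" by a JSON object that holds its "api" and its "payload", one argument or row to a line. step_arm: Moves the arm, as the interface text tells. Shifts and turns lie within -1 to 1; 1 stands for 0.1 m of shift or 60 degrees of turn. Its arguments: {"type":"object","properties":{"plan":{"type":"array"}},"required":["plan"]}

```bash
mkdir -p pics; cat > h.py <<'E'
import numpy as np, cv2
from cell import robot, viewer, sign_off
def cap(n):
    p,d=viewer.capture(n); c=viewer.camera_params(n)
    K=np.array(c["camera_matrix"]);R=cv2.Rodrigues(np.array(c["rvec"],float))[0];t=np.array(c["tvec"],float).ravel()
    v,u=np.mgrid[:480,:640]
    X=np.stack([(u-K[0,2])/K[0,0]*d,(v-K[1,2])/K[1,1]*d,d],-1)
    W=(X-t)@R; W[d==0]=np.nan
    return p,d,W,(K,R,t)
def proj(P,c):
    K,R,t=c; x=(np.atleast_2d(P)@R.T+t)@K.T; return x[:,:2]/x[:,2:]
E
python3 - <<'E'
from h import *
for n in("scene","top"):
    p,d,W,c=cap(n); cv2.imwrite(f"pics/{n}0.png",p); np.savez(f"{n}0.npz",p=p,W=W,d=d); print(n,-c[1].T@c[2],c[0][0,0])
print(robot.sense())
E
```

```text
scene [ 0.79784763 -0.52051905  0.9001901 ] 438.71713324646703
top [ 0.31123373 -0.02740729  1.16205277] 461.3586443363498
{'time': 0.1, 'q': array([ 1.13509355,  0.32180659, -0.07011927,  1.45154156,  0.02259506,
        1.37080565, -0.05689775]), 'qd': array([-0.00136702, -0.00326165, -0.00197868, -0.00445023, -0.0017196 ,
        0.00071251, -0.00277887]), 'tau': array([-1.23205941e-04, -4.94877005e+01, -3.83927403e-01, -3.15210092e+01,
        1.32523975e-02,  7.44546211e-03,  4.51640560e-06]), 'ee_pos': array([ 0.28238152, -0.58492496,  0.2303014 ]), 'tcp_rot': array([-3.06078627e+00, -7.00320258e-01,  7.37522725e-04]), 'contact_force': array([-0.44009863, -0.48743222, -0.45094107]), 'ft_torque': array([-0.02146156,  0.02540882, -0.00657936]), 'grasp_force': 0.0, 'width': 1.000381803121618}
```

View pics/scene0.png

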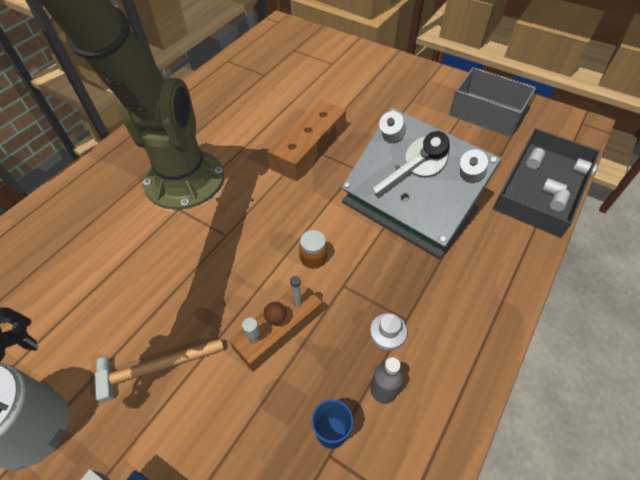

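View pics/top0.png

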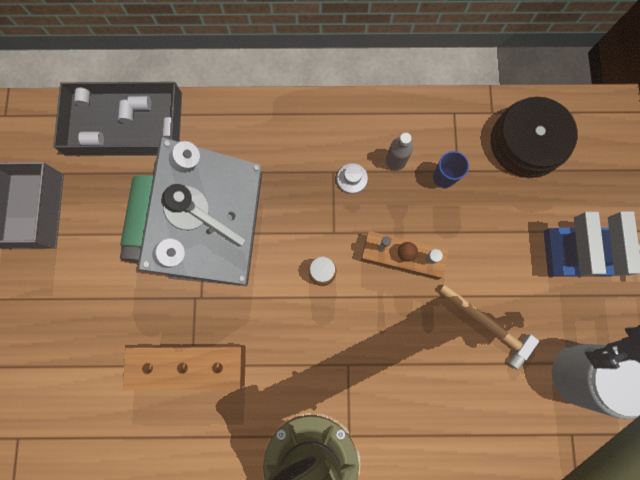

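Candidates for the pin, in top-view pixels:
- Light plain cylinder head at (435,257). In the scene view it is at (250,328).
- Dark ball at (408,252), the scriber.
- Tall rod with a small dark head at (385,243), the punch.
- White posts in the grey tray at (130,105), which are not in the block.

The other wooden block at (183,368) is larger and empty. I choose (435,257) and will measure it and check it in a crop.

```bash
python3 - <<'E'
from h import *
ims=[]
for n,(u0,v0,u1,v1) in dict(top=(350,220,460,290),scene=(220,265,340,375)).items():
    p,d,W,c=cap(n)
    ims.append(cv2.resize(p[v0:v1,u0:u1],(390,360)))
    z=W[...,2]; m=np.zeros(z.shape,bool); m[v0:v1,u0:u1]=1
    s=m&(abs(z-.120)<.004)
    k,l,st,ce=cv2.connectedComponentsWithStats(s.astype(np.uint8))
    for i in range(1,k):
        if st[i,4]>15: print(n,"z120 comp",ce[i].round(),st[i,4],np.median(W[l==i],0).round(4), (W[l==i].min(0)+W[l==i].max(0))[:2]/2)
    s=m&(abs(z-.05)<.004); P=W[s]; r=cv2.minAreaRect((P[:,:2]*1000).astype(np.float32)); print(n,"block",r)
    for w in (.142,.1):
        s=m&(abs(z-w)<.012); 
        if s.any(): print(w,np.median(W[s],0).round(3))
    # deck
    (a,b,e,f)=(140,135,265,285) if n=="top" else (340,105,500,250)
    m[:]=0; m[b:f,a:e]=1; P=W[m&(z>.05)]
    rng=np.random.default_rng(0);best=0
    for _ in range(300):
        q=P[rng.choice(len(P),3)]; nn=np.cross(q[1]-q[0],q[2]-q[0]); nn/=np.linalg.norm(nn)+1e-12
        i=abs((P-q[0])@nn)<.003
        if i.sum()>best: best=i.sum();I=i
    Q=P[I]; nn=np.linalg.svd(Q-Q.mean(0),full_matrices=0)[2][2]; nn*=np.sign(nn[2])
    h=Q@nn
    print(n,"normal",nn,"tilt",np.degrees(np.arccos(nn[2])),"yaw n",np.degrees(np.arctan2(-nn[1],-nn[0])),"off",h.mean(),best)
    hh=(W@nn)-h.mean()
    for lo,hi,nm in((.052,.058,"drum"),(.048,.0519,"roller"),(.031,.037,"arm"),(.023,.029,"post")):
        s=m&(hh>lo)&(hh<hi)
        k,l,st,ce=cv2.connectedComponentsWithStats(s.astype(np.uint8))
        for i in range(1,k):
            if st[i,4]>20: print(nm,ce[i].round(1),st[i,4],W[l==i].mean(0).round(4))
cv2.imwrite("pics/crop1.png",np.hstack(ims))
E
```

```text
top z120 comp [436. 255.] 125 [ 0.4766 -0.2901  0.12  ] [ 0.47692615 -0.29062049]
top block ((491.20343017578125, -232.81634521484375), (200.65286254882812, 71.27403259277344), 75.80667114257812)
0.142 [ 0.505 -0.174  0.146]
0.1 [ 0.488 -0.231  0.1  ]
top normal [-0.05179704 -0.49679846  0.86631886] tilt 29.966355755157153 yaw n 84.04775181711463 off -0.0421891278652051 8357
drum [187.1 153.2] 52 [0.6917 0.2634 0.2073]
drum [180.8 195.9] 22 [0.5957 0.2732 0.205 ]
drum [171.2 251.8] 58 [0.4735 0.2867 0.2074]
roller [177.1 196.7] 48 [0.5937 0.2808 0.206 ]
arm [217.9 225.7] 407 [0.5437 0.2053 0.1407]
post [211.5 229.5] 30 [0.5356 0.2203 0.1395]
scene z120 comp [296. 290.] 17 [ 0.5126 -0.1796  0.1198] [ 0.50985124 -0.17767047]
scene z120 comp [249. 325.] 179 [ 0.4798 -0.2917  0.1206] [ 0.47910794 -0.2913603 ]
scene block ((493.5811462402344, -232.37063598632812), (200.86471557617188, 72.44541931152344), 75.46089935302734)
0.142 [ 0.51  -0.177  0.147]
0.1 [ 0.496 -0.239  0.101]
scene normal [-0.05071469 -0.50268517  0.86298067] tilt 30.347081691121282 yaw n 84.23906010862318 off -0.04198189122396088 6987
drum [390.2 120.9] 37 [0.476  0.2859 0.2088]
drum [473.4 160.5] 51 [0.6942 0.2627 0.2087]
roller [435.4 142.1] 56 [0.5976 0.2773 0.2059]
arm [398.1 173. ] 366 [0.5477 0.2042 0.1415]
post [405.4 172.8] 40 [0.5617 0.2156 0.1402]
```

View pics/crop1.png

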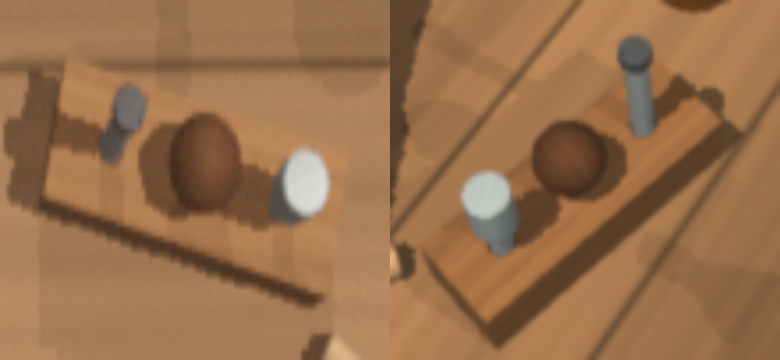

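The crop confirms the choice: the light plain cylinder head at the block's end, top (435,257), is the pin. The brown ball is next to it and the punch is farthest. The pin measures (0.478, -0.291, 0.120), which agrees with the block's y = -60 hole. Next I refine the deck and lock hole and plan the moves.

```bash
cat >> h.py <<'E'
from scipy.spatial.transform import Rotation as Ro
yaw=np.radians(84.05); c3,s3=np.cos(np.pi/6),.5
DX=np.array([c3*np.cos(yaw),c3*np.sin(yaw),s3]); DY=np.array([-np.sin(yaw),np.cos(yaw),0]); DZ=np.cross(DX,DY)
DO=np.array([.5803,.2418,.125])
def dk(x,y,z): return DO+(x*DX+y*DY+z*DZ)/1000
def Rm(y,z): y=np.array(y,float);z=np.array(z,float);y/=np.linalg.norm(y); return np.stack([np.cross(y,z),y,z],1)
RB=Rm([.969,-.247,0],[0,0,-1]); RD=Rm(-DY,-DZ)
def go(p,R=None):
    s=robot.sense(); R0=Ro.from_rotvec(s["tcp_rot"]).as_matrix()
    R=R0 if R is None else R
    print("dp",(R0.T@(np.array(p)-s["ee_pos"])/.1).round(3),"tw",(Ro.from_matrix(R0.T@R).as_rotvec()/np.radians(60)).round(3),"t",s["time"],"pos",s["ee_pos"].round(4),"F",s["contact_force"].round(1),"w",round(s["width"],3),"g",s["grasp_force"])
E
python3 - <<'E'
from h import *
ims=[]
for n in("top","scene"):
    p,d,W,c=cap(n)
    uv=proj(dk(-65,-6,0),c)[0]; g=cv2.cvtColor(p,cv2.COLOR_BGR2GRAY)
    u,v=uv.round().astype(int); b=g[v-9:v+10,u-9:u+10]; m=(b<np.median(b)*.72).astype(np.uint8)
    k,l,st,ce=cv2.connectedComponentsWithStats(m)
    print(n,"pred",uv,[(ce[i]+[u-9,v-9],st[i,4]) for i in range(1,k) if st[i,4]>4])
    im=cv2.resize(p[v-45:v+45,u-50:u+50],(400,360),interpolation=cv2.INTER_CUBIC)
    for q in ((-65,-6,0),(70,110,55),(70,-110,55),(-15,42,26),(45-101.3,42.8,34)):
        a=(proj(dk(*q),c)[0]-[u-50,v-45])*4+2; cv2.circle(im,tuple(int(t) for t in a),3,(0,0,255),-1)
    ims.append(im)
cv2.imwrite("pics/deck.png",np.hstack(ims))
go([.478,-.2908,.2],RB)
E
```

```text
top pred [231.51847104 215.23014945] [(array([232.03448276, 214.96551724]), np.int32(29))]
scene pred [403.90467507 197.3503012 ] [(array([404.225, 195.925]), np.int32(40))]
dp [ 3.04  -1.801  0.311] tw [-0.001 -0.    -0.832] t 0.3 pos [ 0.2825 -0.5852  0.231 ] F [-0.1  0.4  0.1] w 1.005 g 0.0
```

View pics/deck.png

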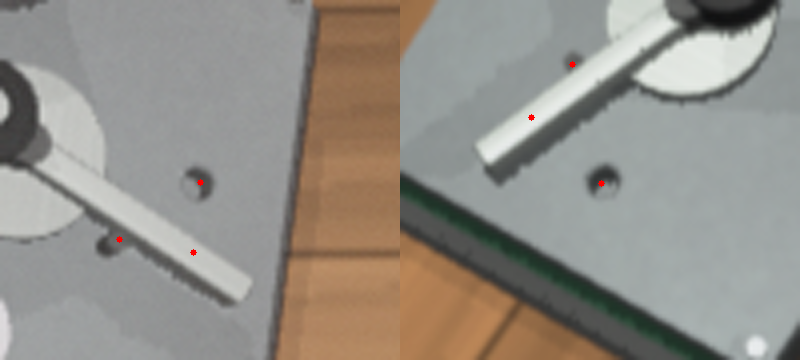

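The overlay puts the predicted lock hole (top 231,215; scene 404,197) within about 1 px of the real hole. The post and arm-mark predictions land correctly too, so the deck pose is good. Moving now.

Call:
{"api": "step_arm", "payload": {
  "plan": [
    {"twist":[0,0,0],"dp":[0.5,-0.3,0],"gripper":-1},
    {"twist":[0,0,0],"dp":[1,-0.6,0],"gripper":-1},
    {"twist":[0,0,0],"dp":[1,-0.6,0],"gripper":-1}
  ]
}}

```text
time: 0.68
ee_pos: [0.3515, -0.4828, 0.2318]
tcp_rot: [-3.058, -0.715, -0.004]
contact_force: [-0.2, -0.7, 0.6]
width: 0.999
grasp_force: 0.0
```

Call:
{"api": "step_arm", "payload": {
  "plan": [
    {"twist":[0,0,0],"dp":[0.5,-0.3,0],"gripper":-1},
    {"twist":[0,0,0],"dp":[1,-0.6,0],"gripper":-1},
    {"twist":[0,0,0],"dp":[1,-0.6,0],"gripper":-1}
  ]
}}

```text
time: 1.05
ee_pos: [0.4142, -0.3857, 0.2318]
tcp_rot: [-3.059, -0.714, -0.003]
contact_force: [-0.7, -0.5, 0.0]
width: 0.999
grasp_force: 0.0
```

Call:
{"api": "step_arm", "payload": {
  "plan": [
    {"twist":[0,0,-0.17],"dp":[0.5,-0.3,0],"gripper":-1},
    {"twist":[0,0,-0.34],"dp":[1,-0.6,0],"gripper":-1},
    {"twist":[0,0,-0.51],"dp":[1,-0.6,0.1],"gripper":-1},
    {"twist":[0,0,-0.68],"dp":[1,-0.6,0.2],"gripper":-1},
    {"twist":[0,0,-0.832],"dp":[1,-0.6,0.3],"gripper":-1},
    {"twist":[0,0,-0.832],"dp":[1,-0.6,0.3],"gripper":-1},
    {"twist":[0,0,-0.832],"dp":[1,-0.6,0.3],"gripper":-1}
  ]
}}

```text
time: 1.92
ee_pos: [0.4743, -0.2938, 0.2017]
tcp_rot: [2.484, 1.922, -0.0]
contact_force: [0.2, -0.3, 0.9]
width: 1.002
grasp_force: 0.0
```

```bash
python3 -c "
from h import *
go([.478,-.2908,.085],RB)"
```

```text
dp [0.039 0.028 1.167] tw [ 0.     0.    -0.004] t 1.925 pos [ 0.4743 -0.2938  0.2017] F [ 0.2 -0.3  0.9] w 1.002 g 0.0
```

Call:
{"api": "step_arm", "payload": {
  "plan": [
    {"twist":[0,0,0],"dp":[0.04,0.03,0.2],"gripper":-1},
    {"twist":[0,0,0],"dp":[0.04,0.03,0.6],"gripper":-1},
    {"twist":[0,0,0],"dp":[0.04,0.03,0.9],"gripper":-1},
    {"twist":[0,0,0],"dp":[0.04,0.03,1],"gripper":-1},
    {"twist":[0,0,0],"dp":[0.04,0.03,1],"gripper":-1}
  ]
}}

```text
time: 2.55
ee_pos: [0.4785, -0.29, 0.1016]
tcp_rot: [2.482, 1.926, -0.0]
contact_force: [1.0, 0.0, 0.8]
width: 1.0
grasp_force: 0.0
```

```bash
python3 -c "
from h import *
go([.478,-.2908,.085],RB)"
```

```text
dp [-0.009 -0.003  0.166] tw [-0.     0.    -0.001] t 2.55 pos [ 0.4785 -0.29    0.1016] F [1.  0.  0.8] w 1.0 g 0.0
```

Call:
{"api": "step_arm", "payload": {
  "plan": [
    {"twist":[0,0,0],"dp":[-0.01,0,0.1],"gripper":-1},
    {"twist":[0,0,0],"dp":[-0.01,0,0.165],"gripper":-1},
    {"twist":[0,0,0],"dp":[-0.01,0,0.165],"gripper":-0.4},
    {"twist":[0,0,0],"dp":[-0.01,0,0.165],"gripper":1},
    {"twist":[0,0,0],"dp":[-0.01,0,0.165],"gripper":1},
    {"twist":[0,0,0],"dp":[-0.01,0,0.165],"gripper":1},
    {"twist":[0,0,0],"dp":[-0.01,0,0.165],"gripper":1},
    {"twist":[0,0,0],"dp":[-0.01,0,0.165],"gripper":1},
    {"twist":[0,0,0],"dp":[-0.01,0,0.165],"gripper":1},
    {"twist":[0,0,0],"dp":[-0.01,0,0.165],"gripper":1}
  ]
}}

```text
time: 3.8
ee_pos: [0.4784, -0.2909, 0.0853]
tcp_rot: [2.48, 1.927, 0.0]
contact_force: [-0.2, 0.3, 4.7]
width: 0.337
grasp_force: 59.1
```

Gripped (opening about 29 mm, 59 N). Now lifting straight up.

Call:
{"api": "step_arm", "payload": {
  "plan": [
    {"twist":[0,0,0],"dp":[0,0,-0.15],"gripper":1},
    {"twist":[0,0,0],"dp":[0,0,-0.35],"gripper":1},
    {"twist":[0,0,0],"dp":[0,0,-0.6],"gripper":1},
    {"twist":[0,0,0],"dp":[0,0,-0.85],"gripper":1},
    {"twist":[0,0,0],"dp":[0,0,-1],"gripper":1}
  ]
}}

```text
time: 4.42
ee_pos: [0.4783, -0.2907, 0.1862]
tcp_rot: [2.48, 1.927, 0.0]
contact_force: [0.2, 0.1, -1.9]
width: 0.33
grasp_force: 59.7
```

Call:
{"api": "step_arm", "payload": {
  "plan": [
    {"twist":[0,0,0],"dp":[0,0,-0.4],"gripper":1},
    {"twist":[0,0,0],"dp":[0,0,-0.8],"gripper":1},
    {"twist":[0,0,0],"dp":[0,0,-0.8],"gripper":1},
    {"twist":[0,0,0],"dp":[0,0,-0.8],"gripper":1}
  ]
}}

```text
time: 4.92
ee_pos: [0.4775, -0.2903, 0.2637]
tcp_rot: [-2.479, -1.926, 0.001]
contact_force: [-0.6, -0.1, -1.8]
width: 0.334
grasp_force: 59.8
```

```bash
python3 - <<'E'
from h import *
s=robot.sense(); R0=Ro.from_rotvec(s["tcp_rot"]).as_matrix()
P=s["ee_pos"]; z=R0[:,2]
ims=[]
for n in("top","scene"):
    p,d,W,c=cap(n)
    foot=P+z*.070; a=proj(np.array([P,foot]),c); u,v=a.mean(0).round().astype(int); print(n,a.round(1).tolist())
    im=cv2.resize(p[max(v-45,0):max(v-45,0)+90,u-50:u+50],(400,360),interpolation=cv2.INTER_CUBIC)
    for q in a:
        b=(q-[u-50,max(v-45,0)])*4+2; cv2.circle(im,tuple(int(t) for t in b),2,(0,0,255),-1)
    ims.append(im)
cv2.imwrite("pics/lift.png",np.hstack(ims))
go(dk(-65,85,200),RD); print(dk(-65,85,200))
E
```

```text
top [[453.6, 243.0], [444.3, 249.1]]
scene [[236.5, 286.9], [242.9, 306.2]]
dp [ 3.74  -0.93  -0.021] tw [ 0.034  0.498 -0.137] t 5.025 pos [ 0.4772 -0.2902  0.2629] F [ 0.1  0.3 -2.1] w 0.338 g 59.845170378685
[0.47955664 0.09516148 0.26570508]
```

View pics/lift.png

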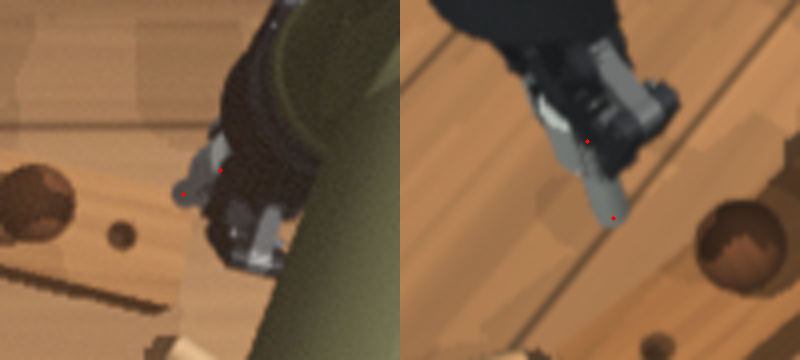

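The pin is held along the tool axis. Its foot shows at top (444,249) and scene (243,306), where predicted, and the block hole is empty with the ball undisturbed. Carrying it over.

Call:
{"api": "step_arm", "payload": {
  "plan": [
    {"twist":[0,0,0],"dp":[0.35,-0.1,-0.1],"gripper":1},
    {"twist":[0,0,0],"dp":[0.7,-0.2,-0.2],"gripper":1},
    {"twist":[0,0,0],"dp":[1,-0.25,-0.2],"gripper":1}
  ]
}}

```text
time: 5.4
ee_pos: [0.4783, -0.1861, 0.2843]
tcp_rot: [-2.48, -1.928, 0.001]
contact_force: [0.0, -0.2, -1.6]
width: 0.339
grasp_force: 59.8
```

Call:
{"api": "step_arm", "payload": {
  "plan": [
    {"twist":[0,0,0],"dp":[0.4,-0.1,0],"gripper":1},
    {"twist":[0,0,0],"dp":[0.8,-0.2,0],"gripper":1},
    {"twist":[0,0,0],"dp":[1,-0.25,0],"gripper":1}
  ]
}}

```text
time: 5.78
ee_pos: [0.4786, -0.0821, 0.2839]
tcp_rot: [-2.477, -1.93, 0.002]
contact_force: [0.4, -0.0, -1.8]
width: 0.336
grasp_force: 59.8
```

Call:
{"api": "step_arm", "payload": {
  "plan": [
    {"twist":[0.01,0.13,-0.03],"dp":[0.3,-0.1,0],"gripper":1},
    {"twist":[0.02,0.26,-0.07],"dp":[0.6,-0.2,0],"gripper":1},
    {"twist":[0.03,0.39,-0.1],"dp":[0.9,-0.25,0],"gripper":1},
    {"twist":[0.034,0.498,-0.137],"dp":[1,-0.25,0],"gripper":1},
    {"twist":[0.034,0.498,-0.137],"dp":[1,-0.25,0],"gripper":1},
    {"twist":[0.034,0.498,-0.137],"dp":[1,-0.25,0],"gripper":1}
  ]
}}

```text
time: 6.52
ee_pos: [0.4796, 0.0181, 0.2846]
tcp_rot: [-2.038, -1.837, -0.544]
contact_force: [-0.2, 0.4, -2.1]
width: 0.334
grasp_force: 59.8
```

```bash
python3 -c "
from h import *
go(dk(-65,85,160),RD);print(robot.sense()['q'].round(2))"
```

```text
dp [ 0.573 -0.082  0.945] tw [0.002 0.003 0.   ] t 6.525 pos [0.4796 0.0181 0.2846] F [-0.2  0.4 -2.1] w 0.334 g 59.803751707077026
[ 0.72 -0.01 -0.43  1.82 -0.52  1.45  0.28]
```

Call:
{"api": "step_arm", "payload": {
  "plan": [
    {"twist":[0,0,0],"dp":[0.3,-0.04,0.4],"gripper":1},
    {"twist":[0,0,0],"dp":[0.573,-0.082,0.8],"gripper":1},
    {"twist":[0,0,0],"dp":[0.573,-0.082,0.945],"gripper":1},
    {"twist":[0,0,0],"dp":[0.573,-0.082,0.945],"gripper":1},
    {"twist":[0,0,0],"dp":[0.573,-0.082,0.945],"gripper":1}
  ]
}}

```text
time: 7.15
ee_pos: [0.4824, 0.1143, 0.2322]
tcp_rot: [-2.039, -1.836, -0.548]
contact_force: [0.4, -0.2, -1.5]
width: 0.333
grasp_force: 59.8
```

```bash
python3 -c "
from h import *
go(dk(-65,85,78),RD)"
```

```text
dp [ 0.002 -0.012  0.833] tw [0.004 0.002 0.001] t 7.15 pos [0.4824 0.1143 0.2322] F [ 0.4 -0.2 -1.5] w 0.333 g 59.82906103134155
```

Call:
{"api": "step_arm", "payload": {
  "plan": [
    {"twist":[0.004,0.002,0],"dp":[0,-0.01,0.25],"gripper":1},
    {"twist":[0.004,0.002,0],"dp":[0,-0.01,0.5],"gripper":1},
    {"twist":[0.004,0.002,0],"dp":[0,-0.01,0.7],"gripper":1},
    {"twist":[0.004,0.002,0],"dp":[0,-0.01,0.8],"gripper":1},
    {"twist":[0.004,0.002,0],"dp":[0,-0.01,0.83],"gripper":1},
    {"twist":[0.004,0.002,0],"dp":[0,-0.01,0.83],"gripper":1},
    {"twist":[0.004,0.002,0],"dp":[0,-0.01,0.83],"gripper":1}
  ]
}}

```text
time: 8.02
ee_pos: [0.4857, 0.1564, 0.1601]
tcp_rot: [-2.033, -1.835, -0.545]
contact_force: [0.1, -0.7, -1.3]
width: 0.337
grasp_force: 59.8
```

```bash
python3 - <<'E'
from h import *
go(dk(-65,-7,78),RD)
s=robot.sense(); R0=Ro.from_rotvec(s["tcp_rot"]).as_matrix()
P=s["ee_pos"]; z=R0[:,2]
ims=[]
for n in("top","scene"):
    p,d,W,c=cap(n)
    foot=P+z*.070; a=proj(np.array([P,foot,dk(-65,-6,0)]),c); u,v=a[2].round().astype(int)
    im=cv2.resize(p[v-45:v+45,u-50:u+50],(400,360),interpolation=cv2.INTER_CUBIC)
    for q in a:
        b=(q-[u-50,v-45])*4+2; cv2.circle(im,tuple(int(t) for t in b),2,(0,0,255),-1)
    ims.append(im)
cv2.imwrite("pics/pre.png",np.hstack(ims))
E
```

```text
dp [-0.007  0.923 -0.003] tw [-0.001 -0.     0.001] t 8.025 pos [0.4857 0.1564 0.1601] F [ 0.1 -0.7 -1.3] w 0.337 g 59.82851028442383
```

View pics/pre.png

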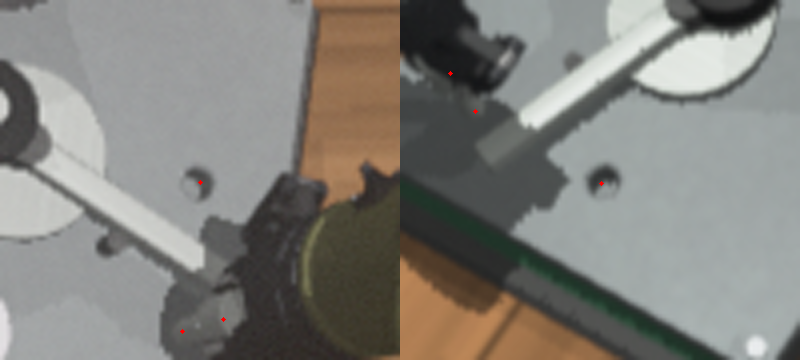

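The pin stands beside the arm on its +y side with its foot just above the deck, and the hole is clear. Now sweeping the arm back.

Call:
{"api": "step_arm", "payload": {
  "plan": [
    {"twist":[0,0,0],"dp":[0,0.1,0],"gripper":1},
    {"twist":[0,0,0],"dp":[0,0.2,0],"gripper":1},
    {"twist":[0,0,0],"dp":[0,0.3,0],"gripper":1},
    {"twist":[0,0,0],"dp":[0,0.4,0],"gripper":1},
    {"twist":[0,0,0],"dp":[0,0.5,0],"gripper":1},
    {"twist":[0,0,0],"dp":[0,0.6,0],"gripper":1},
    {"twist":[0,0,0],"dp":[0,0.7,0],"gripper":1},
    {"twist":[0,0,0],"dp":[0,0.8,0],"gripper":1},
    {"twist":[0,0,0],"dp":[-0.005,0.88,0],"gripper":1},
    {"twist":[0,0,0],"dp":[-0.005,0.93,0],"gripper":1},
    {"twist":[0,0,0],"dp":[-0.005,0.93,0],"gripper":1},
    {"twist":[0,0,0],"dp":[-0.005,0.93,0],"gripper":1}
  ]
}}

```text
time: 9.62
ee_pos: [0.5773, 0.1474, 0.1592]
tcp_rot: [-2.031, -1.835, -0.544]
contact_force: [-5.0, 0.7, -2.9]
width: 0.334
grasp_force: 59.8
```

```bash
python3 - <<'E'
from h import *
go(dk(-65,-6,42),RD)
s=robot.sense(); R0=Ro.from_rotvec(s["tcp_rot"]).as_matrix()
P=s["ee_pos"]; z=R0[:,2]
ims=[]
for n in("top","scene"):
    p,d,W,c=cap(n)
    foot=P+z*.070; a=proj(np.array([P,foot,dk(-65,-6,0)]),c); u,v=a[2].round().astype(int)
    im=cv2.resize(p[v-45:v+45,u-50:u+50],(400,360),interpolation=cv2.INTER_CUBIC)
    for q in a:
        b=(q-[u-50,v-45])*4+2; cv2.circle(im,tuple(int(t) for t in b),2,(0,0,255),-1)
    ims.append(im)
cv2.imwrite("pics/swept.png",np.hstack(ims))
E
```

```text
dp [-0.006 -0.007  0.347] tw [-0.002 -0.001  0.002] t 9.625 pos [0.5773 0.1474 0.1592] F [-5.   0.7 -2.9] w 0.334 g 59.77754294872284
```

View pics/swept.png

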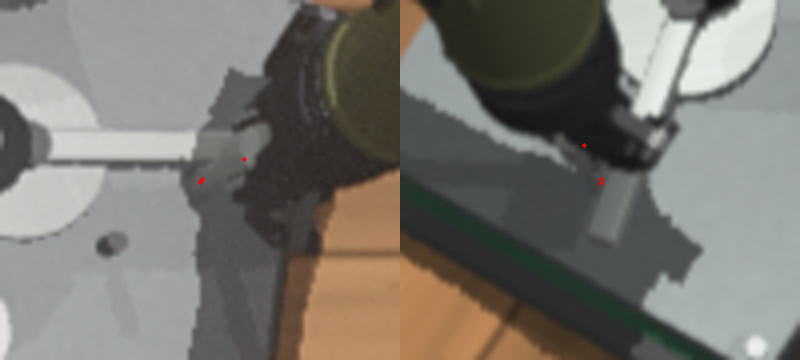

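The arm is swung back (top view: level, behind the pin) with about 5 N of spring load and the foot over the hole. Lowering gently.

Call:
{"api": "step_arm", "payload": {
  "plan": [
    {"twist":[0,0,0],"dp":[-0.005,-0.007,0.03],"gripper":1},
    {"twist":[0,0,0],"dp":[-0.005,-0.007,0.06],"gripper":1},
    {"twist":[0,0,0],"dp":[-0.005,-0.007,0.09],"gripper":1},
    {"twist":[0,0,0],"dp":[-0.005,-0.007,0.12],"gripper":1},
    {"twist":[0,0,0],"dp":[-0.005,-0.007,0.15],"gripper":1},
    {"twist":[0,0,0],"dp":[-0.005,-0.007,0.15],"gripper":1}
  ]
}}

```text
time: 10.48
ee_pos: [0.5772, 0.1544, 0.1454]
tcp_rot: [-2.032, -1.835, -0.543]
contact_force: [-4.0, -0.4, -2.7]
width: 0.33
grasp_force: 60.0
```

```bash
python3 -c "
from h import *
go(dk(-65,-6,42),RD); print(np.array([DX,DY,DZ])@robot.sense()['contact_force'],robot.sense()['ft_torque'])"
```

```text
dp [0.004 0.001 0.193] tw [-0.003 -0.001  0.001] t 10.475 pos [0.5772 0.1544 0.1454] F [-4.  -0.4 -2.7] w 0.33 g 59.99098598957062
[-2.0756718   3.94965883 -1.88356286] [-0.926822    1.03568352  0.53725674]
```

The foot is about 9 mm inside the hole with no axial resistance. Continuing home.

Call:
{"api": "step_arm", "payload": {
  "plan": [
    {"twist":[0,0,0],"dp":[0,0,0.03],"gripper":1},
    {"twist":[0,0,0],"dp":[0,0,0.06],"gripper":1},
    {"twist":[0,0,0],"dp":[0,0,0.09],"gripper":1},
    {"twist":[0,0,0],"dp":[0,0,0.12],"gripper":1},
    {"twist":[0,0,0],"dp":[0,0,0.15],"gripper":1},
    {"twist":[0,0,0],"dp":[0,0,0.17],"gripper":1},
    {"twist":[0,0,0],"dp":[0,0,0.17],"gripper":1}
  ]
}}

```text
time: 11.35
ee_pos: [0.5783, 0.1628, 0.131]
tcp_rot: [-2.032, -1.835, -0.544]
contact_force: [-4.6, -0.1, -1.8]
width: 0.338
grasp_force: 60.1
```

```bash
python3 -c "
from h import *
go(dk(-65,-6,42),RD); print(np.array([DX,DY,DZ])@robot.sense()['contact_force'])"
```

```text
dp [ 0.002 -0.002  0.026] tw [-0.002 -0.001  0.001] t 11.35 pos [0.5783 0.1628 0.131 ] F [-4.6 -0.1 -1.8] w 0.338 g 60.14339983463287
[-1.37606275  4.58861089 -1.28860318]
```

Call:
{"api": "step_arm", "payload": {
  "plan": [
    {"twist":[0,0,0],"dp":[0,0,0.01],"gripper":1},
    {"twist":[0,0,0],"dp":[0,0,0.02],"gripper":1},
    {"twist":[0,0,0],"dp":[0,0,0.03],"gripper":1},
    {"twist":[0,0,0],"dp":[0,0,0.03],"gripper":1}
  ]
}}

```text
time: 11.85
ee_pos: [0.5787, 0.164, 0.1289]
tcp_rot: [-2.032, -1.835, -0.544]
contact_force: [-5.0, -2.5, 1.8]
width: 0.336
grasp_force: 60.6
```

```bash
python3 -c "
from h import *
go(dk(-65,-6,42),RD); print(np.array([DX,DY,DZ])@robot.sense()['contact_force'])"
```

```text
dp [ 0.002 -0.004  0.002] tw [-0.002 -0.001  0.001] t 11.85 pos [0.5787 0.164  0.1289] F [-5.  -2.5  1.8] w 0.336 g 60.63846230506897
[-1.70073797  4.76433651  3.00468308]
```

Call:
{"api": "step_arm", "payload": {
  "plan": [
    {"twist":[0,0,0],"dp":[0,0,0.01],"gripper":1},
    {"twist":[0,0,0],"dp":[0,0,0.015],"gripper":1},
    {"twist":[0,0,0],"dp":[0,0,0.02],"gripper":1},
    {"twist":[0,0,0],"dp":[0,0,0.02],"gripper":1}
  ]
}}

```text
time: 12.35
ee_pos: [0.5789, 0.164, 0.1288]
tcp_rot: [-2.033, -1.835, -0.544]
contact_force: [-11.0, -8.1, 12.0]
width: 0.335
grasp_force: 61.9
```

```bash
python3 -c "
from h import *
go(dk(-65,-6,42),RD); print(np.array([DX,DY,DZ])@robot.sense()['contact_force'])"
```

```text
dp [ 0.002 -0.007  0.   ] tw [-0.002 -0.     0.001] t 12.35 pos [0.5789 0.164  0.1288] F [-11.   -8.1  12. ] w 0.335 g 61.929386258125305
[-1.96289677 10.10920814 15.02004749]
```

Axial resistance reached 15 N at exactly the predicted depth (TCP 42 mm above the deck), so the pin is on the floor. I ease off, open and back straight out.

Call:
{"api": "step_arm", "payload": {
  "plan": [
    {"twist":[0,0,0],"dp":[0,-0.005,-0.015],"gripper":1},
    {"twist":[0,0,0],"dp":[0,-0.005,-0.015],"gripper":0},
    {"twist":[0,0,0],"dp":[0,-0.005,-0.015],"gripper":-0.5},
    {"twist":[0,0,0],"dp":[0,-0.005,-0.015],"gripper":-1},
    {"twist":[0,0,0],"dp":[0,-0.005,-0.015],"gripper":-1},
    {"twist":[0,0,0],"dp":[0,-0.005,-0.015],"gripper":-1},
    {"twist":[0,0,0],"dp":[0,-0.005,-0.015],"gripper":-1},
    {"twist":[0,0,0],"dp":[0,-0.005,-0.015],"gripper":-1}
  ]
}}

```text
time: 13.35
ee_pos: [0.5781, 0.1645, 0.1282]
tcp_rot: [-2.032, -1.835, -0.544]
contact_force: [-0.3, 0.6, -0.1]
width: 0.997
grasp_force: 0.0
```

Call:
{"api": "step_arm", "payload": {
  "plan": [
    {"twist":[0,0,0],"dp":[0,0,-0.1],"gripper":-1},
    {"twist":[0,0,0],"dp":[0,0,-0.25],"gripper":-1},
    {"twist":[0,0,0],"dp":[0,0,-0.5],"gripper":-1},
    {"twist":[0,0,0],"dp":[0,0,-0.8],"gripper":-1},
    {"twist":[0,0,0],"dp":[0,0,-1],"gripper":-1},
    {"twist":[0,0,0],"dp":[0,0,-1],"gripper":-1}
  ]
}}

```text
time: 14.1
ee_pos: [0.5746, 0.113, 0.2169]
tcp_rot: [-2.036, -1.836, -0.548]
contact_force: [0.9, 0.4, -0.3]
width: 1.004
grasp_force: 0.0
```

Call:
{"api": "step_arm", "payload": {
  "plan": [
    {"twist":[0,0,0],"dp":[-0.4,0,-0.3],"gripper":-1},
    {"twist":[0,0,0],"dp":[-0.8,0,-0.5],"gripper":-1},
    {"twist":[0,0,0],"dp":[-1,0,-0.5],"gripper":-1},
    {"twist":[0,0,0],"dp":[-1,0,-0.5],"gripper":-1}
  ]
}}

```text
time: 14.6
ee_pos: [0.561, 0.0031, 0.2064]
tcp_rot: [-2.033, -1.831, -0.543]
contact_force: [-0.2, -0.2, -0.2]
width: 1.0
grasp_force: 0.0
```

```bash
python3 - <<'E'
from h import *
ims=[]
for n in("top","scene"):
    p,d,W,c=cap(n); h=(W-DO)@DZ; X=(W-DO)@DX; Y=(W-DO)@DY
    s=(abs(X+65)<22)&(abs(Y+6)<22)&(h>.065)if 0 else (abs(X+.065)<.025)&(abs(Y+.006)<.025)&(h>.06)&(h<.1)
    if s.any():
        t=s&(h>np.percentile(h[s],80)-.004); print(n,"head top h",np.median(h[t]).round(4),"xy",np.median(X[t]).round(4),np.median(Y[t]).round(4))
    s=(abs(h-.034)<.004)&(X<.0)&(X>-.1)&(abs(Y)<.06); print("arm",[(x,np.median(Y[s&(abs(X-x)<.008)]).round(4)) for x in(-.02,-.04,-.09) if (s&(abs(X-x)<.008)).any()])
    u,v=proj(dk(-65,-6,50),c)[0].round().astype(int)
    ims.append(cv2.resize(p[v-60:v+60,u-65:u+65],(400,370),interpolation=cv2.INTER_CUBIC))
cv2.imwrite("pics/end.png",np.hstack(ims)); go(dk(-65,-6,42))
E
```

```text
top head top h 0.0767 xy -0.0708 0.0051
arm [(-0.02, np.float64(-0.0088)), (-0.04, np.float64(-0.0132)), (-0.09, np.float64(-0.0242))]
scene head top h 0.0772 xy -0.0711 0.0018
arm [(-0.02, np.float64(-0.0139)), (-0.04, np.float64(-0.0162)), (-0.09, np.float64(-0.0252))]
dp [0.981 0.012 1.482] tw [0. 0. 0.] t 14.7 pos [0.5615 0.0059 0.2079] F [0.2 0.3 0.6] w 1.001 g 0.0
```

View pics/end.png

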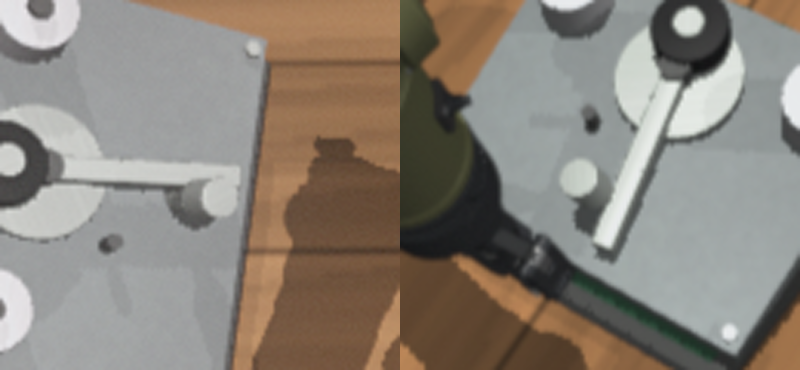

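The end picture shows the pin in the lock hole with its head top 77 mm above the deck, which is fully home. The arm is held behind it, the gripper is clear and nothing on the bench was disturbed. Handing in.

```bash
python3 -c "
from h import *
print(sign_off())"
```

```text
the job is handed in; nothing more can be done
None
```

The locking pin is fully home in the lock hole, leaning slightly under the spring load, with the tensioner arm held back behind it; the gripper is open and clear, and I handed the job in at about 15 s.

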